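# Load the bushing that fits and hold the telescoping stand at its second stop

## Robot

A 6-joint arm with a two-finger parallel gripper is mounted at the origin on a cart in front of the work surface, level with it; the furniture and walls round the work are solid. World frame = base frame: x ahead of the robot, y to its left, z up, the work surface at z = 0. Lengths are in mm, angles in rad, forces in N, time in s.
With the tool pointing down it reaches from about 350 to 775 mm from the base axis. Payload 7.3 kg.
Tool frame: the origin (TCP) lies midway between the tips of the shut fingers; the grasp point (between the pads) lies arm.grasp_offset behind it (arm.grasp_offset is the distance from the TCP to the grasp point, in mm); z points along the fingers, x is the direction in which the jaws open and shut, and the axes are right-handed (so a half turn about z gives the same grasp; the last joint's range is limited). The gripper opens to 92 mm and grips with 3 to 60 N. Pads are 19 mm wide; open, the fingers measure 130 mm over their backs; the gripper's body (75 mm by 190 mm) begins 47 mm behind the grasp point.
Start: joints at [0.971, 0.342, 1.524, -0, 1.275, -0.146], TCP at [230.141, 471.89, 226.741] pointing down, gripper open.
Joint ranges: [-2.53, 2.53], [-0.77, 2.02], [0.04, 2.7], [-1, 4.14], [0.28, 2.66], [-3.11, 3.11]. Speed limits (rad/s): [2.57, 2.57, 3.14, 3.14, 3.14, 3.14].

## Interface

Orientations are given as a unit quaternion [x, y, z, w].
In Python, from workcell import telemetry, get_image, workorder, arm gives the robot as it stands.
- The arm moves only by the tool jog_arm, never from a script. Its argument "steps" is one flat list of numbers, 5 for each row, row after row: the opening, from 0 (shut) to 1 (fully open), then the shift along the tool's x, y, z in mm, then the turn about the tool's z in degrees. In form: [fingers, tx, ty, tz, yaw, fingers, tx, ty, tz, yaw, ...]. A call has 1 to 5 rows; each row is the pose to reach, as a shift and turn from the pose commanded when the call began, along the tool's axes at that moment; what a row does not reach only later rows make up. A row lasts 1/10 s, in which the tool goes at most 50 mm and 8.59 degrees, less where a joint would pass 70% of its speed; a pose out of reach is approached as far as the arm can. A call with a gripper value outside its range is refused whole. The fingers move at their own pace and stop on an object; the grip force is fixed at half the most. Time passes only in rows, so rows that repeat a pose let the fingers close. It gives the time, the measured TCP pose, the force and the opening at its end, in the units of the state.
- telemetry.get_state(): the state, without advancing time (a new reading comes with each control period).
- get_image(name): name is "scene" or "side" or "wrist"; returns a dict with "color" (384x512x3 uint8, blue, green, red), "fx", "fy", "cx", "cy" (pixels), "R" (3x3) and "t" (3): a world point X has camera coordinates R X + t. Camera axes: x right, y down, z forward; pixel columns grow to the right and rows downward; lengths in mm; the calibration is good to about 2 mm. A picture is of the moment at which its call begins. There is no depth.
- workorder.finish_job(): hands the job in, once; it reports no verdict.
The state is a dict: "time": time; "joints": joint angles; "joint_velocities": joint speeds; "joint_efforts": joint torques, N m; "tcp_pos": TCP position; "orientation": TCP orientation; "force": force on the tool from outside, world axes, zero at the start; "wrist_torque": the same for the moment, N m; "gripper_width": opening from 0.0 (shut) to 1.0 (fully open).
Only numpy, scipy, OpenCV 4.12 (cv2) and the standard library are available. Lean on these libraries where they do the work, as an engineer would, in place of code of your own. Each camera call takes 0.05 s, during which the arm holds its last target.

## Task

One of the two brass bushings fits over the pin on the telescoping inspection stand: slide that one all the way down onto the pin and let go of it, and leave the other one standing on the desk. Then squeeze the red button on the stand's grip head to unlock the column and, still squeezing, pull it straight up past the first stop to the second stop, as far as it goes, with the bushing staying seated on the pin. Finish while holding it up there with the button squeezed in; do not let go, and do not disturb the tape roll, the tape measure and the red tin.

Things in the scene. Friction and masses are not known exactly. Their poses are not given: they have to be found in the camera images.
- stand: Telescoping stand, fixed to the desk: grey base plate 110 mm wide, 14 mm thick, from its own x = -120 to 70 mm; upright column of three tubes, black outer tube to 103 mm height. Origin: on the desk under the column's axis; z up. Its own -x side (towards the robot at yaw 0) carries the pin, its own +y side the red button.
- grip_head: Head on the upper tube, same yaw as the stand. Origin: column axis, at its underside, 105 mm above the desk when down. An aluminium arm 40 mm wide, 8 mm thick reaches to x = -96 mm with the pin; on the axis a black grip block, 30 mm (x) by 36 mm (y), from 8 to 64 mm up. Hold it across y: one finger on the red button (+y), one on the plain -y face.
- grip_point (a point): Centre of the black grip block at the height of the red button, 45 mm above the grip head's origin (150 mm above the desk when the column is down). The button is a red disc 21 mm across on the +y face; its face stands 7 mm out of the block (25 mm from this point) and 1 mm out when fully in, so the width across y is 43 mm free and 37 mm squeezed.
- button (a joint): Red button: 0 out, 0.006 m fully in (moving along the head's -y). A spring needs 3 N to start and 6 N to press fully, and pushes it out again. While it is out, a catch locks the column down; pressed by 4 mm or more, it frees the column. The catch also lands on a lip inside if the button is let out a little above the bottom.
- upper_tube (a joint): How far the upper tube is drawn out of the middle tube: 0 down, 0.045 m at the first stop. Moves easily; its own weight and the head's (about 4 N with the bushing) bring it down when let go.
- mid_tube (a joint): How far the middle tube is drawn out of the outer tube: 0 down, 0.045 m at the second stop. It is stiff (6 N friction) and follows when the upper tube is pulled against the first stop; pulling then takes about 11 N in all, until both joints read 0.045 (head 90 mm up) and a solid end stop is felt.
- pin_seat (a point): Foot of the steel pin on the arm, on the pin's axis, at the height where a bushing's lower end rests: 75 mm from the column's axis along the head's -x and 10 mm above the grip head's origin (115 mm above the desk when the column is down). The pin is 16 mm in diameter, upright, 33 mm tall from here with its top 7 mm tapered to 8 mm.
- bushing_wide_mid (a point): Centre (half-way up) of the brass bushing that fits: a plain tube standing upright, 34 mm outside diameter, 40 mm tall, bore 19 mm right through, 70 g or so. z along its axis.
- bushing_wide: The same bushing; origin at the centre of its lower end, 20 mm below its centre.
- bushing_narrow_mid (a point): Centre (half-way up) of the other brass bushing, same outside (34 mm diameter, 40 mm tall) but bore only 12 mm: it does not go over the pin.
- tape_roll: Roll of cream tape lying flat, 113 mm across, 52 mm high, loose; origin at the centre of its underside. Leave alone.
- measure: Yellow tape measure standing on edge, 34 x 70 x 64 mm, loose; origin at the centre of its underside. Leave alone.
- red_tin: Small red tin, 56 mm across, 40 mm high, loose; origin at the centre of its underside. Leave alone.
Mind the look-alikes: they are no part of the job. What is shaped like the bushing_wide but black or turquoise is not meant.

How it is judged (in metres and radians):
On the way, in this order (a step that is already met when the one before it is completed fails the run):
1. the bushing that fits is fully down on the pin and released, the column still down (z of bushing_wide_mid in the frame of pin_seat between 0.0165 and 0.0235 m and horizontal distance between bushing_wide_mid and pin_seat below 0.005 m and angle between bushing_wide_mid's own z axis and vertical below 0.12 rad and contact force between the fingers and bushing_wide below 0.3 N and value of joint each of upper_tube, mid_tube below 0.006 m), for 0.2 s.
2. the red button is squeezed in while the column is still down (value of joint button above 0.0035 m and value of joint upper_tube below 0.01 m and value of joint mid_tube below 0.006 m), for 0.05 s.
3. the column is drawn out to the first stop, and on to the second (value of joint each of upper_tube, mid_tube above 0.041 m), for 0.1 s.
At the end, for the whole second after the job is handed in: Fingers hold the grip head (over 3 N), button in over 3.5 mm; both joints of the column over 0.041 m, head still; fitting bushing on the pin (within 3.5 mm of fully down, 5 mm of the axis, 7 deg of upright), untouched by the robot; the other one upright on the desk (all of step 3 and z of bushing_wide_mid in the frame of pin_seat between 0.0165 and 0.0235 m and horizontal distance between bushing_wide_mid and pin_seat below 0.005 m and angle between bushing_wide_mid's own z axis and vertical below 0.12 rad and contact force between each of the fingers, the arm and bushing_wide below 0.3 N and value of joint button above 0.0035 m and contact force between the fingers and grip_head above 3 N and linear speed of grip_head below 0.02 m/s and height (world z) of bushing_narrow_mid below 0.026 m and angle between bushing_narrow_mid's own z axis and vertical below 0.2 rad); the arm keeps its last pose, push and grip.
It fails at once if the tape roll is moved by more than 20 mm (distance of tape_roll from where it was at the start of the episode above 0.02 m).
It fails at once if the tape measure is moved by more than 20 mm (distance of measure from where it was at the start of the episode above 0.02 m).
It fails at once if the red tin is moved by more than 20 mm (distance of red_tin from where it was at the start of the episode above 0.02 m).
It also fails if it takes over 48 s, if anything falls off the work surface, if the arm or the gripper's body presses on something with over 40 N, if the wrist force passes 120 N, or if a joint passes its speed limit or range.

## Working session

There is one attempt and no reset: what is moved stays moved. The work goes in short steps, Python scripts to look and compute and a tool call to move; the robot and the scene stay as the last step left them, time stands still between calls to the robot, and variables do not carry over. Pictures are saved under pics/ and viewed, and the job is handed in when it is done.

Besides the shell and the picture viewer there is one more tool, called after ">>>" in YAML: its name, and indented under it one key for each argument. jog_arm: Moves the arm, as the interface text tells. Its arguments: {"type":"object","properties":{"steps":{"type":"array"}},"required":["steps"]}

```bash
mkdir -p pics; ls
cat > h.py <<'E'
import sys
sys.path.insert(0,'.')
import numpy as np, cv2, json
from workcell import telemetry, get_image, workorder, arm
def snap(n,f):
    im=get_image(n); cv2.imwrite(f'pics/{f}.png',im['color'])
    np.savez(f'pics/{f}.npz',**{k:im[k] for k in('color','fx','fy','cx','cy','R','t')}); return im
def load(f): return dict(np.load(f'pics/{f}.npz'))
def proj(im,X):
    c=np.asarray(im['R'])@np.asarray(X,float)+np.asarray(im['t']); return np.array([im['fx']*c[0]/c[2]+im['cx'],im['fy']*c[1]/c[2]+im['cy']])
def back(im,u,v,z):
    R=np.asarray(im['R']);t=np.asarray(im['t']).ravel()
    d=R.T@np.array([(u-im['cx'])/im['fx'],(v-im['cy'])/im['fy'],1.]); o=-R.T@t
    return o+d*(z-o[2])/d[2]
E
python3 - <<'E'
from h import *
print(telemetry.get_state(), arm.grasp_offset)
for n in('scene','side','wrist'): 
    im=snap(n,n+'0'); print(n, -np.array(im['R']).T@np.array(im['t']).ravel(), im['fx'])
E
```

```text
pics
{'time': 0.0, 'joints': array([ 9.70993677e-01,  3.42727442e-01,  1.52501688e+00, -2.01684547e-05,
        1.27539888e+00, -1.45995212e-01]), 'joint_velocities': array([ 0.00077892,  0.00116158,  0.0004253 , -0.00082648, -0.00337828,
        0.00155417]), 'joint_efforts': array([ 6.20807623e-04, -4.31233978e+01, -2.44224447e+01,  7.19093322e-02,
        5.58792707e-02, -1.26956065e-04]), 'tcp_pos': array([229.90542206, 471.52920826, 226.04256502]), 'orientation': array([ 8.48052066e-01,  5.29912343e-01, -7.06378438e-04,  3.19643551e-04]), 'force': array([-0.56215386, -0.06770062, -0.18389851]), 'wrist_torque': array([ 0.01899393,  0.02227686, -0.00600219]), 'gripper_width': 1.0019672746056456} 18.8
scene [   8.00507486 -522.19047054  595.94109127] 379.46258367773686
side [333.45635559 808.23204485 545.44587764] 374.4374728291499
wrist [156.84765409 506.44436805 383.09698234] 313.5320712219111
```

View pics/scene0.png

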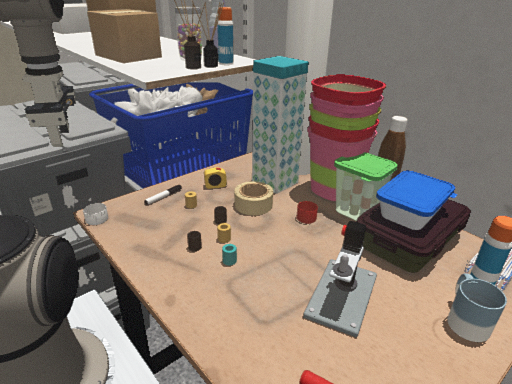

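View pics/side0.png

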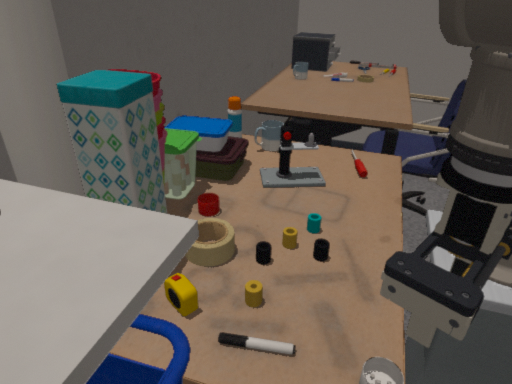

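View pics/wrist0.png

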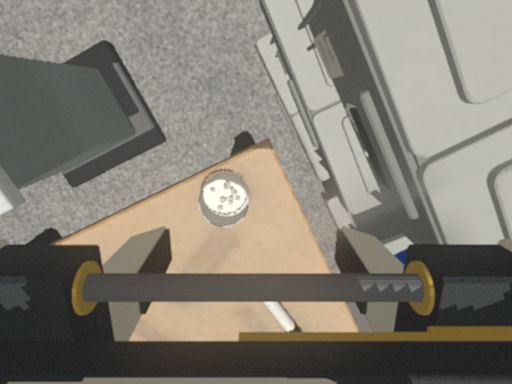

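Brass candidates are at scene (191,200) and (224,233), which match side (254,293) and (290,238). The black and turquoise ones at scene (194,240), (220,215) and (229,254) are look-alikes. I'll enlarge the crops to compare the bores.

Run:
```python
from h import *
s=load('side0')['color'];c=load('scene0')['color']
r=lambda a,k:cv2.resize(a,None,fx=k,fy=k,interpolation=cv2.INTER_CUBIC)
A=r(s[270:320,225:285],6);B=r(s[215:265,260:320],6);C=r(c[180:230,165:225],6);D=r(c[210:260,195:255],6)
cv2.imwrite('pics/crop1.png',np.vstack([np.hstack([A,B]),np.hstack([C,D])]))
cv2.imwrite('pics/crop2.png',np.hstack([r(c[210:340,295:385],4.4),r(s[120:195,250:340],4.4)[:330].copy() if 0 else cv2.resize(s[115:205,250:340],(396,572))]))
```

```text
(no output)
```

View pics/crop1.png

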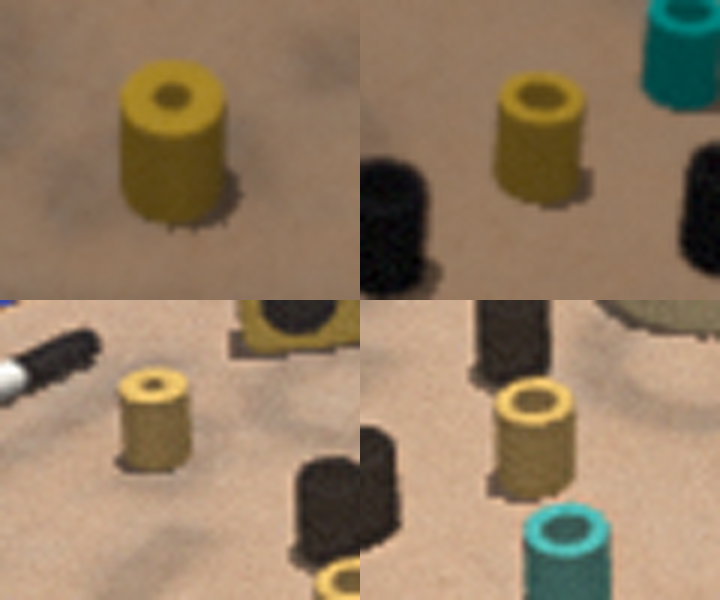

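View pics/crop2.png

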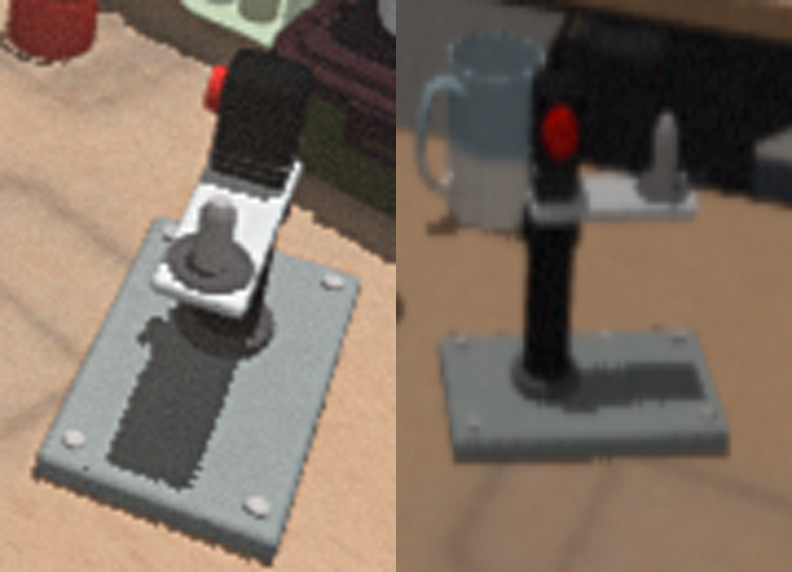

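```bash
cat > fit.py <<'E'
from h import *
from scipy.optimize import least_squares
S=load('scene0');D=load('side0')
print('wide',back(S,224.2,227,40),back(D,290.2,231.3,40))
print('narrow',back(S,165+154/6,180+85/6,40),back(D,225+173/6,270+97/6,40))
# stand local pts: base corners order (-x,+y),(-x,-y),(+x,-y),(+x,+y); pin top
P=np.array([[-120,55,14],[-120,-55,14],[70,-55,14],[70,55,14],[-75,0,148]])
sc=[(303.6,316.8),(357.5,336.1),(376.4,273.6),(331.4,260.5),(344.3,255.5)]
sd=[(325.2,183.8),(320.2,167.7),(260.7,168.5),(263.9,184.2),(311.6,133.1)]
def W(q):
    c,s=np.cos(q[2]),np.sin(q[2]); return P@np.array([[c,s,0],[-s,c,0],[0,0,1]])+[q[0],q[1],0]
def res(q,sel='both'):
    w=W(q);r=[]
    if sel!='sd': r+=[proj(S,a)-b for a,b in zip(w,sc)]
    if sel!='sc': r+=[proj(D,a)-b for a,b in zip(w,sd)]
    return np.concatenate(r)
for sel in('both','sc','sd'):
    f=least_squares(res,[600,-50,0],args=(sel,),loss='soft_l1'); print(sel,f.x,np.round(f.fun,1))
    c,s=np.cos(f.x[2]),np.sin(f.x[2]); print(' pin',f.x[0]-75*c,f.x[1]-75*s)
for n,p in zip(('scene','side'),((344.3,255.5),(311.6,133.1))): print('pin ray',n,back(S if n=='scene' else D,*p,148))
for nm,a,b,z in(('roll',(253,192),(210,232),52),('tin',(307,205),(208,200),40),('meas',(215,170),(180,283),64)):print(nm,back(S,*a,z),back(D,*b,z))
E
python3 fit.py
```

```text
wide [470.16612754 117.43294349  40.        ] [468.45882996 124.79344946  40.        ]
narrow [494.31894614 310.65244757  40.        ] [491.72571361 315.93409302  40.        ]
both [ 5.61958794e+02 -1.94387997e+02  3.96611831e-01] [-1.6 -2.1  0.2 -0.5  1.  -0.  -1.4 -1.5  0.2  1.4  2.1 -2.1 -1.2 -2.3
 -0.1 -1.9 -0.  -1.   1.1 -0.3]
 pin 492.78065982714753 -223.36015194239977
sc [ 5.60810468e+02 -1.95179834e+02  4.03718210e-01] [-1.3 -1.3  0.7  0.1  0.8  0.2 -1.7 -1.1  0.4  1.9]
 pin 491.83996567044187 -224.6428597630169
sd [ 561.19451983 -185.16894715  119.74403159] [ 1.5  0.  -0.6 -0.5 -0.3 -1.  -1.4  0.1  0.9  1.1]
 pin 491.095446439222 -211.8357787853906
pin ray scene [ 495.76807132 -220.71195464  148.        ]
pin ray side [ 495.28109777 -219.57134472  148.        ]
roll [628.02683838 189.78467987  52.        ] [631.75086696 202.27385011  52.        ]
tin [710.45605168  55.0535417   40.        ] [700.86235346  62.99979425  40.        ]
meas [612.40465452 353.29705382  64.        ] [611.68947495 374.75218293  64.        ]
```

Run:
```python
from h import *
S=load('scene0');D=load('side0')
for nm,a,b,z in(('blkA',(194,236),(321,242),40),('blkB',(220,210),(263,245),40),('turq',(229,248),(314,217),40)):print(nm,back(S,*a,z),back(D,*b,z))
print(telemetry.get_state()['orientation'])
```

```text
blkA [390.95327034 134.07087586  40.        ] [395.09995804 140.83853941  40.        ]
blkB [509.20511437 188.27994294  40.        ] [512.16179192 192.8229022   40.        ]
turq [427.87138174  42.51829577  40.        ] [427.82509314  48.87074872  40.        ]
[ 8.48053002e-01  5.29911121e-01 -5.10350742e-04  2.23897838e-04]
```

>>> jog_arm:
  steps: [1, -21, 37, 0, -8, 1, -42, 74, 0, -16, 1, -63, 111, 0, -24, 1, -84, 148, 0, -32, 1, -105, 185, 0, -40]

```text
time: 0.65
tcp_pos: [347.8, 300.1, 226.6]
orientation: [0.622, 0.783, -0.0, -0.0]
force: [-0.1, 0.4, 0.2]
gripper_width: 1.003
```

```bash
cat >> h.py <<'E'
from scipy.spatial.transform import Rotation as Ro
def to(x,y,ang=None,z=None):
    s=telemetry.get_state(); p=np.array(s['tcp_pos']);R=Ro.from_quat(s['orientation']).as_matrix()
    a=np.degrees(np.arctan2(R[1,0],R[0,0])); d=np.array([x,y,p[2] if z is None else z])-p
    print('t',round(s['time'],2),'tcp',p.round(1),'ang',round(a,2),'shift',(R.T@d).round(1),'yaw',None if ang is None else round(a-ang,1),'w',round(s['gripper_width'],3),'f',np.round(s['force'],1),'tilt',R[:,2].round(3))
E
python3 -c "
from h import *
to(469,121,113,180)"
```

```text
t 0.65 tcp [347.8 300.1 226.6] ang 103.02 shift [-201.8   77.8   46.6] yaw -10.0 w 1.003 f [-0.1  0.4  0.2] tilt [-0. -0. -1.]
```

>>> jog_arm:
  steps: [1, -40, 16, 10, -2, 1, -80, 32, 20, -4, 1, -120, 48, 30, -6, 1, -160, 63, 40, -8, 1, -201, 78, 46, -10]

```text
time: 1.15
tcp_pos: [467.8, 120.9, 179.9]
orientation: [0.554, 0.833, -0.0, -0.001]
force: [0.5, 0.0, -0.0]
gripper_width: 1.001
```

```bash
python3 -c "
from h import *
im=snap('wrist','wrist1')
to(469,121,113,180)
for z in (0,40):print(proj(im,(469,121,z)))"
```

```text
t 1.2 tcp [471.2 116.  179.2] ang 112.72 shift [ 5.4 -0.1 -0.8] yaw -0.3 w 0.997 f [ 4.1 -4.9 -0.3] tilt [ 0.001 -0.003 -1.   ]
[252.88442544 170.51312374]
[252.92866829 180.23532557]
```

View pics/wrist1.png

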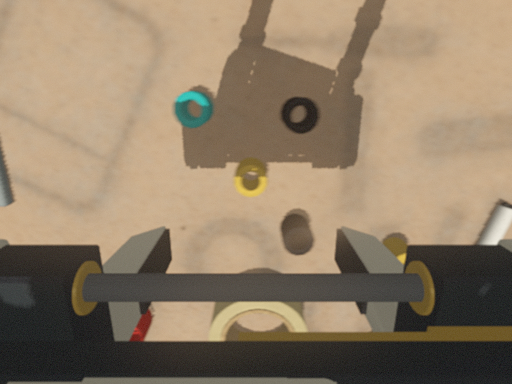

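>>> jog_arm:
  steps: [1, 0, 0, 0, 0, 1, 0, 0, 0, 0]

```text
time: 1.4
tcp_pos: [467.1, 122.7, 180.5]
orientation: [0.555, 0.832, -0.0, -0.0]
force: [-1.3, 0.5, -0.2]
gripper_width: 1.0
```

```bash
python3 -c "
from h import *
im=snap('wrist','wrist2')
to(469,121,113,180)
print(proj(im,(469,121,40)))
c=im['color'][130:230,200:300]; cv2.imwrite('pics/w2c.png',cv2.resize(c,None,fx=6,fy=6,interpolation=cv2.INTER_CUBIC))"
```

```text
t 1.45 tcp [467.  123.3 180.7] ang 112.71 shift [-2.9  1.   0.7] yaw -0.3 w 0.995 f [ 0.2  0.1 -0.1] tilt [-0.  0. -1.]
[250.9552517  179.97995957]
```

View pics/w2c.png

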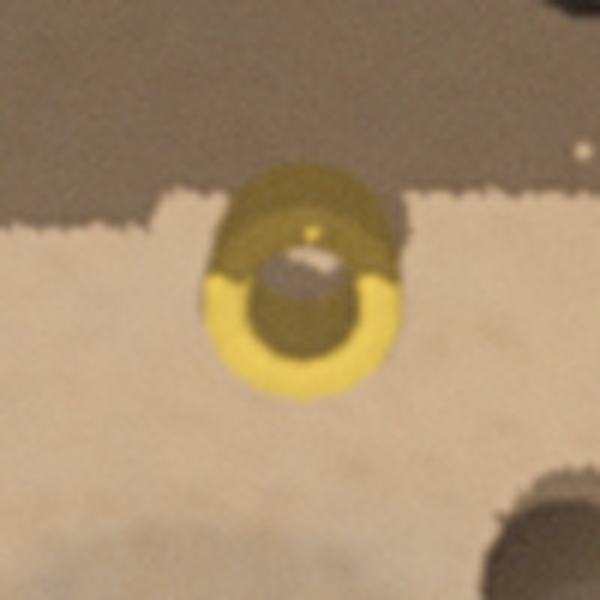

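```bash
python3 -c "
from h import *
im=load('wrist2')
X=back(im,250.6,180.3,40);print(X)
to(X[0],X[1],113,12)"
```

```text
[469.4365693 120.8023813  40.       ]
t 1.45 tcp [467.  123.3 180.7] ang 112.71 shift [ -3.3   1.4 168.7] yaw -0.3 w 0.995 f [ 0.2  0.1 -0.1] tilt [-0.  0. -1.]
```

The wide bushing is confirmed: crop centre (304,302), bore/OD ≈ 0.55. I'll descend over it.

>>> jog_arm:
  steps: [0.8, -3, 1, 45, 0, 0.8, -3, 1, 90, 0, 0.8, -3, 1, 130, 0, 0.8, -3, 1, 150, 0, 0.8, -3, 1, 150, 0]

```text
time: 1.95
tcp_pos: [467.1, 121.3, 28.6]
orientation: [0.553, 0.833, -0.002, -0.002]
force: [0.0, -0.6, 0.1]
gripper_width: 0.803
```

```bash
python3 -c "
from h import *
to(469.4,120.8,113,8)"
```

```text
t 1.95 tcp [467.1 121.3  28.6] ang 112.81 shift [-1.4  2.1 20.6] yaw -0.2 w 0.803 f [ 0.  -0.6  0.1] tilt [-0.006 -0.    -1.   ]
```

>>> jog_arm:
  steps: [0.8, 0, 0, 10, 0, 0.8, 0, 0, 20, 0, 0.8, 0, 0, 20, 0, 0.8, 0, 0, 20, 0]

```text
time: 2.35
tcp_pos: [469.9, 120.3, 11.2]
orientation: [0.554, 0.832, 0.0, 0.0]
force: [-0.4, -0.4, -0.6]
gripper_width: 0.803
```

```bash
python3 -c "
from h import *
to(469.4,120.8,113,8)"
```

```text
t 2.35 tcp [469.9 120.3  11.2] ang 112.7 shift [ 0.6 -0.3  3.2] yaw -0.3 w 0.803 f [-0.4 -0.4 -0.6] tilt [ 0.001  0.    -1.   ]
```

Centred. I'll close the gripper.

>>> jog_arm:
  steps: [0.3, 0, 0, 2, 0, 0.2, 0, 0, 2, 0, 0.2, 0, 0, 2, 0, 0.2, 0, 0, 2, 0, 0.2, 0, 0, 2, 0]

```text
time: 2.85
tcp_pos: [469.7, 120.2, 8.8]
orientation: [0.554, 0.832, 0.0, 0.0]
force: [-0.2, -0.1, 0.4]
gripper_width: 0.414
```

>>> jog_arm:
  steps: [0.2, 0, 0, 0, 0, 0.2, 0, 0, 0, 0, 0.2, 0, 0, -10, 0, 0.2, 0, 0, -25, 0, 0.2, 0, 0, -50, 0]

```text
time: 3.35
tcp_pos: [468.6, 120.1, 58.8]
orientation: [0.554, 0.832, -0.001, -0.001]
force: [0.6, 0.6, -1.2]
gripper_width: 0.353
```

```bash
python3 -c "
from h import *
im=snap('wrist','wrist3')
im=snap('scene','scene3')
to(495,-221,113,180)"
```

```text
t 3.45 tcp [471.5 120.4  61.7] ang 112.7 shift [-324.2 -109.5 -118.4] yaw -0.3 w 0.352 f [ 0.5  0.3 -1.1] tilt [ 0.006  0.001 -1.   ]
```

View pics/scene3.png

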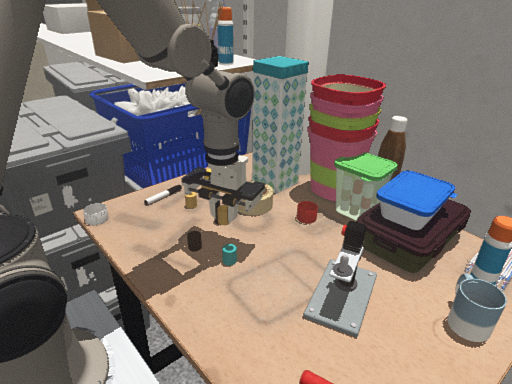

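View pics/wrist3.png

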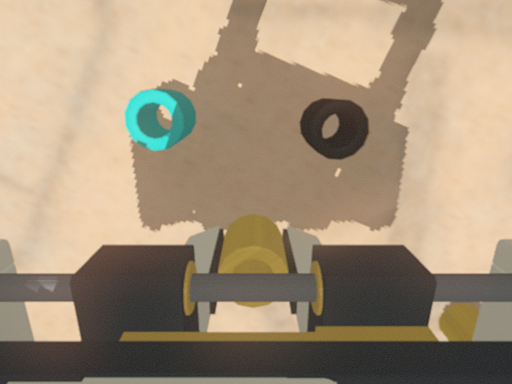

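>>> jog_arm:
  steps: [0.2, -10, -2, -45, 0, 0.2, -40, -10, -80, 0, 0.2, -80, -20, -110, 0, 0.2, -120, -30, -140, 0, 0.2, -160, -40, -170, 0]

```text
time: 3.95
tcp_pos: [493.6, -41.8, 228.0]
orientation: [0.554, 0.833, -0.0, -0.0]
force: [2.3, 0.8, -0.9]
gripper_width: 0.354
```

```bash
python3 -c "
from h import *
to(532,-205,112.5,240)"
```

```text
t 3.95 tcp [493.6 -41.8 228. ] ang 112.72 shift [-165.3  -27.6  -12.1] yaw 0.2 w 0.354 f [ 2.3  0.8 -0.9] tilt [-0.  0. -1.]
```

>>> jog_arm:
  steps: [0.2, -45, -7, -10, 0, 0.2, -90, -14, -14, 0, 0.2, -130, -21, -14, 0, 0.2, -160, -28, -14, 0, 0.2, -160, -28, -14, 0]

```text
time: 4.45
tcp_pos: [529.8, -202.7, 239.8]
orientation: [0.556, 0.831, -0.001, -0.0]
force: [-0.3, 0.3, -1.5]
gripper_width: 0.349
```

>>> jog_arm:
  steps: [0.2, 0, 0, 0, 0, 0.2, 0, 0, 0, 0]

```text
time: 4.65
tcp_pos: [529.7, -197.9, 240.6]
orientation: [0.554, 0.833, 0.0, -0.001]
force: [0.4, -0.5, -1.2]
gripper_width: 0.353
```

```bash
python3 -c "
from h import *
im=snap('wrist','wrist4')
to(532,-205,112.5,240)
print(proj(im,(495,-221,148)),proj(im,(495,-221,115)))"
```

```text
t 4.7 tcp [ 529.8 -197.7  240.8] ang 112.76 shift [-7.6 -0.8  0.8] yaw 0.3 w 0.352 f [ 0.4  0.2 -1.3] tilt [-0.     0.001 -1.   ]
[243.51446477 145.36092849] [244.49922726 139.38289479]
```

View pics/wrist4.png

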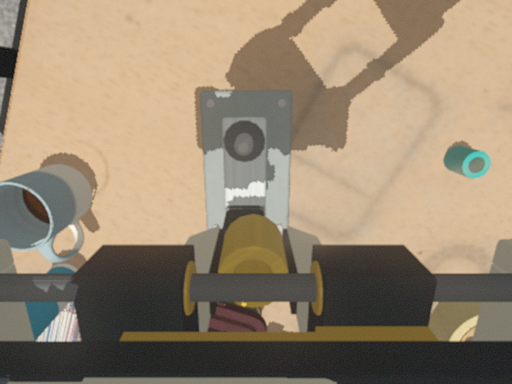

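```bash
python3 -c "
from h import *
im=load('wrist4')
c=im['color'][80:220,190:305]; c=cv2.resize(c,None,fx=5,fy=5,interpolation=cv2.INTER_CUBIC)
cv2.imwrite('pics/w4c.png',c[:600]); cv2.imwrite('pics/w4d.png',c[100:])
"
```

```text
(no output)
```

View pics/w4c.png

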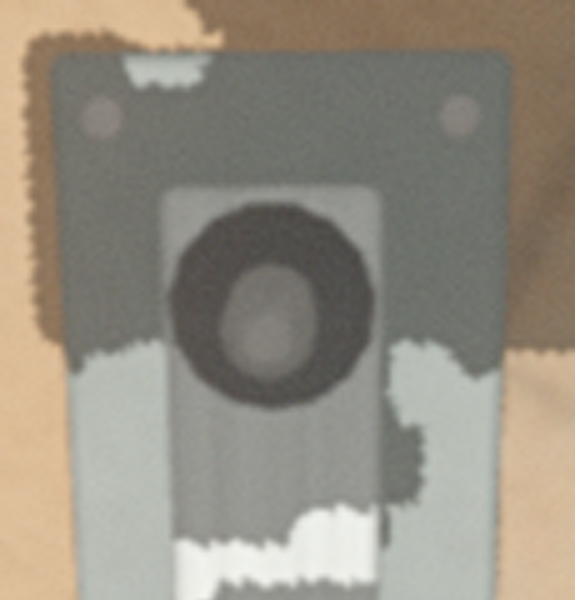

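```bash
python3 -c "
from h import *
im=load('wrist4')
B=lambda u,v,z: back(im,190+u/5,80+v/5,z)
print('collar',B(272,304.5,115),'pin',B(268,335,148))
for a,b,z in(((101,117),(460,115),15),((52,55),(510,55),14),((162,190),(380,188),113)):
  A,C=B(*a,z),B(*b,z); d=A-C; print(np.linalg.norm(d), np.degrees(np.arctan2(d[1],d[0])), (A+C)/2)
for a,b,z in(((162,215),(172,590),113),((380,215),(377,590),113),((55,120),(77,590),14),((509,120),(496,590),14)):
  A,C=B(*a,z),B(*b,z); d=C-A; print(np.degrees(np.arctan2(d[1],d[0])))
"
```

```text
collar [ 496.29551413 -220.565567    115.        ] pin [ 496.19123516 -220.43914109  148.        ]
84.50680723012134 -66.95699913443717 [ 469.23875882 -232.09977439   15.        ]
106.89233681498645 -67.26205890715403 [ 456.52910658 -237.21346771   14.        ]
38.69160043501064 -66.75446095019205 [ 477.71015103 -228.42693839  113.        ]
22.63919727487764
22.991192023913502
22.69721120138302
23.22074478176741
```

```bash
python3 -c "
from h import *
im=load('wrist4')
c=im['color'][205:315,195:315].copy(); c=cv2.resize(c,None,fx=5,fy=5,interpolation=cv2.INTER_CUBIC)
cv2.imwrite('pics/w4e.png',np.clip(c.astype(int)*2,0,255).astype('uint8'))
p=np.array([529.8,-197.7,240.8])
for dz in(-8.8,11,31.2):
  print(dz,(proj(im,p+[0,0,dz])-[195,205])*5)
  ring=np.array([(proj(im,p+[17*np.cos(a),17*np.sin(a),dz])-[195,205])*5 for a in np.linspace(0,6.28,60)]); print(ring.min(0),ring.max(0))
"
```

```text
-8.8 [295.37712953 171.26831765]
[149.31737259  34.99404814] [441.41406618 300.16892329]
11 [296.38701187 256.4183829 ]
[133.44894549 106.61535774] [459.32534564 397.20858683]
31.2 [297.68992011 366.27546058]
[112.97548928 199.72124864] [482.44229258 521.51700952]
```

View pics/w4e.png

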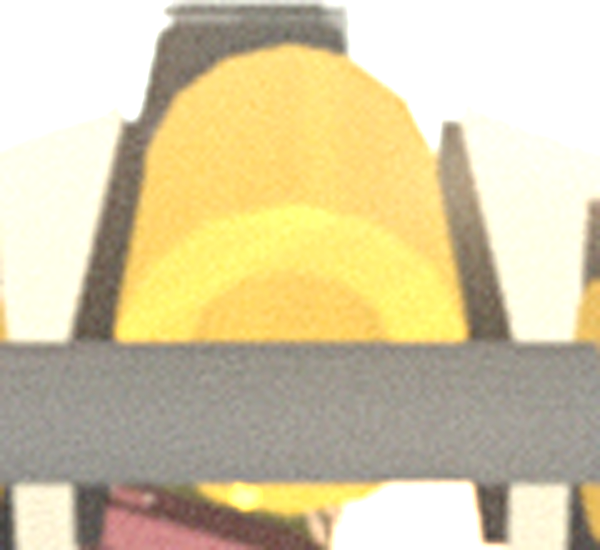

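>>> jog_arm:
  steps: [0.2, -4, -20, 0, 0, 0.2, -8, -40, 20, 0, 0.2, -8, -40, 50, 0, 0.2, -8, -40, 68, 0, 0.2, -8, -40, 68, 0]

```text
time: 5.2
tcp_pos: [494.8, -219.8, 170.8]
orientation: [0.554, 0.833, 0.0, -0.003]
force: [-0.5, 1.0, -1.0]
gripper_width: 0.354
```

>>> jog_arm:
  steps: [0.2, 0, 0, 0, 0, 0.2, 0, 0, 0, 0, 0.2, 0, 0, 0, 0]

```text
time: 5.5
tcp_pos: [496.8, -221.7, 174.2]
orientation: [0.554, 0.833, 0.0, 0.001]
force: [0.8, -0.1, -1.1]
gripper_width: 0.353
```

```bash
python3 -c "
from h import *
im=snap('wrist','wrist5')
to(496.2,-220.5,112.9,124)
for n in('scene','side'):
  im=snap(n,n+'5')
a=cv2.resize(load('scene5')['color'][200:290,300:400],None,fx=4,fy=4,interpolation=2)
b=cv2.resize(load('side5')['color'][90:180,260:360],None,fx=4,fy=4,interpolation=2)
cv2.imwrite('pics/c5.png',np.hstack([a,b]))
"
```

```text
t 5.55 tcp [ 496.7 -221.8  174. ] ang 112.72 shift [ 1.4 -0.  50. ] yaw -0.2 w 0.353 f [-0.5  0.4 -1.7] tilt [ 0.002 -0.001 -1.   ]
```

View pics/wrist5.png

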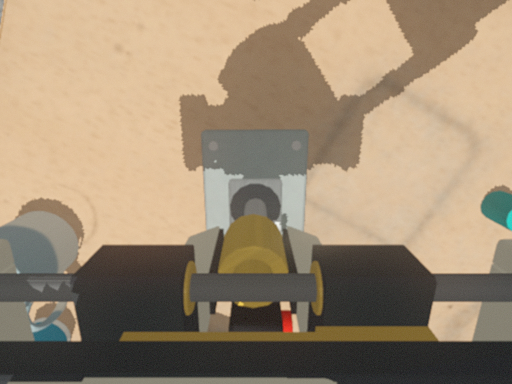

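View pics/c5.png

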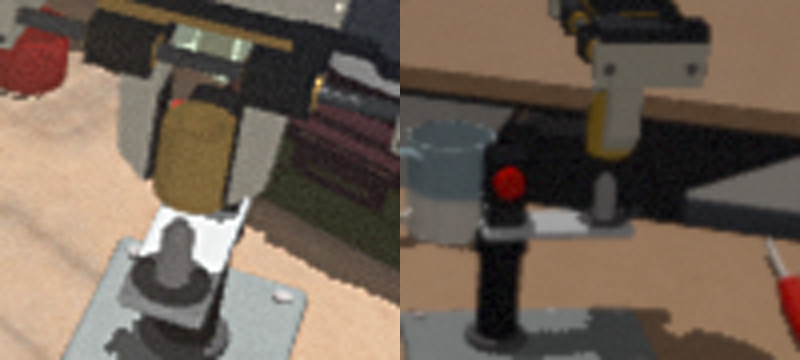

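```bash
python3 -c "
from h import *
im=load('wrist5')
c=im['color'][165:275,195:315].copy(); c=cv2.resize(c,None,fx=5,fy=5,interpolation=cv2.INTER_CUBIC)
c=np.clip(c.astype(int)*1.6,0,255).astype('uint8')
def ring(o,r,col):
  for a in np.linspace(0,6.28,120):
    q=(proj(im,np.array(o)+[r*np.cos(a),r*np.sin(a),0])-[195,165])*5; cv2.circle(c,tuple(int(t) for t in q),1,col,-1)
ring((496.2,-220.5,115),17,(0,0,255)); ring((496.2,-220.5,116),8,(255,0,0)); ring((496.2,-220.5,141),8,(255,255,0))
ring((496.7,-221.8,174-8.8),17,(0,255,0)); ring((496.7,-221.8,174+31.2),17,(0,255,0))
cv2.imwrite('pics/w5e.png',c)
"
```

```text
(no output)
```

View pics/w5e.png

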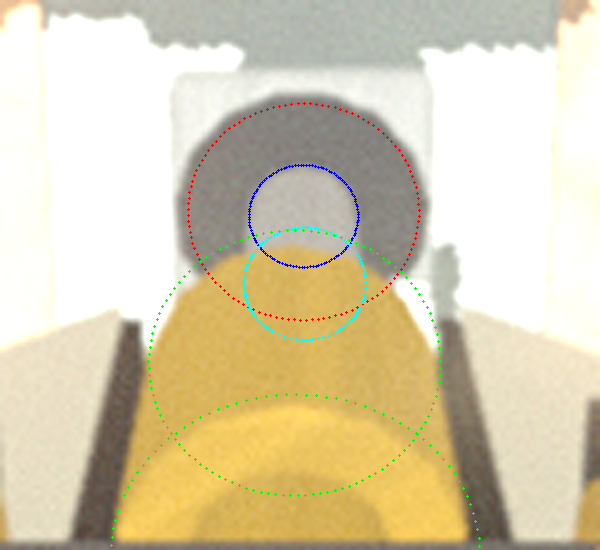

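```bash
python3 -c "
from h import *
out=[]
for n,(x0,y0) in(('scene5',(305,215)),('side5',(280,100))):
  im=load(n); k=8
  c=cv2.resize(im['color'][y0:y0+65,x0:x0+50],None,fx=k,fy=k,interpolation=cv2.INTER_CUBIC); c=np.clip(c.astype(int)*1.4,0,255).astype('uint8')
  def ring(o,r,col):
    for a in np.linspace(0,6.28,160):
      q=(proj(im,np.array(o)+[r*np.cos(a),r*np.sin(a),0])-[x0,y0]+.5)*k; cv2.circle(c,tuple(int(t) for t in q),1,col,-1)
  ring((496.2,-220.5,115),17,(0,0,255)); ring((496.2,-220.5,148),4,(255,0,0)); ring((496.2,-220.5,141),8,(255,255,0)); ring((496.2,-220.5,115),8,(255,255,0))
  ring((496.7,-221.8,174-8.8),17,(0,255,0)); ring((496.7,-221.8,174+31.2),17,(0,255,0))
  out.append(c)
cv2.imwrite('pics/c5o.png',np.hstack(out))
"
```

```text
(no output)
```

View pics/c5o.png

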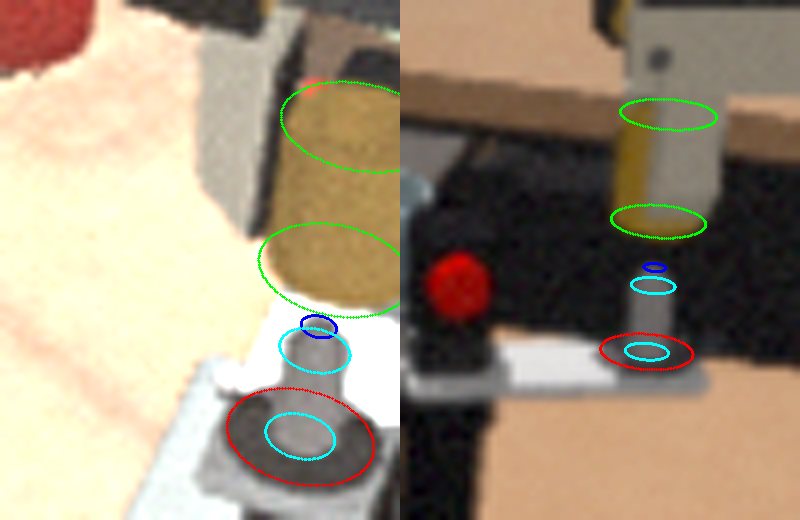

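>>> jog_arm:
  steps: [0.2, 1.4, -0.7, 6, 0, 0.2, 1.4, -0.7, 12, 0, 0.2, 1.4, -0.7, 18, 0, 0.2, 1.4, -0.7, 24, 0, 0.2, 1.4, -0.7, 24, 0]

```text
time: 6.15
tcp_pos: [494.4, -220.4, 147.7]
orientation: [0.554, 0.832, 0.0, -0.001]
force: [0.1, 1.0, -2.0]
gripper_width: 0.354
```

>>> jog_arm:
  steps: [0.2, 0, 0, 0, 0, 0.2, 0, 0, 0, 0]

```text
time: 6.35
tcp_pos: [495.1, -220.8, 149.2]
orientation: [0.554, 0.832, 0.0, 0.0]
force: [0.0, 0.3, -0.6]
gripper_width: 0.35
```

```bash
python3 -c "
from h import *
to(496.2,-220.5,112.9,124); print(telemetry.get_state()['wrist_torque'])
for n in('scene','side'):
  im=snap(n,n+'6')
a=cv2.resize(load('scene6')['color'][200:290,300:400],None,fx=4,fy=4,interpolation=2)
b=cv2.resize(load('side6')['color'][90:180,260:360],None,fx=4,fy=4,interpolation=2)
cv2.imwrite('pics/c6.png',np.hstack([a,b]))
"
```

```text
t 6.35 tcp [ 495.1 -220.8  149.2] ang 112.69 shift [-0.1  1.1 25.2] yaw -0.2 w 0.35 f [ 0.   0.3 -0.6] tilt [ 0. -0. -1.]
[ 0.07182712 -0.0379745   0.02713971]
```

View pics/c6.png

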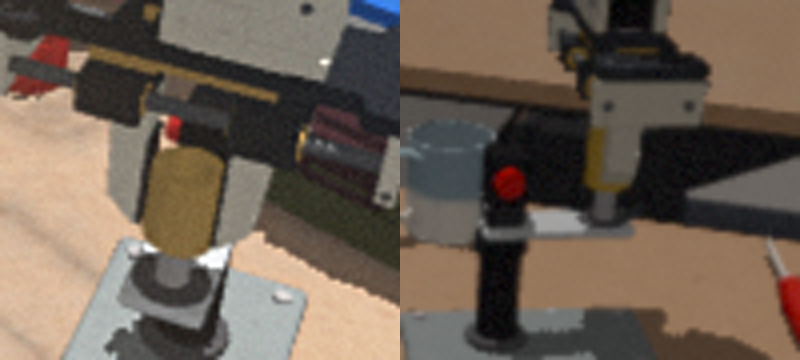

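>>> jog_arm:
  steps: [0.2, 0, 0.5, 6, 0, 0.2, 0, 0.5, 12, 0, 0.2, 0, 0.5, 18, 0, 0.2, 0, 0.5, 23, 0, 0.2, 0, 0.5, 23, 0]

```text
time: 6.95
tcp_pos: [494.9, -220.2, 124.9]
orientation: [0.554, 0.832, 0.0, -0.001]
force: [0.6, 0.6, -0.5]
gripper_width: 0.355
```

>>> jog_arm:
  steps: [0.2, 0, 0, 0, 0, 0.2, 0, 0, 0, 0]

```text
time: 7.15
tcp_pos: [495.6, -220.6, 126.2]
orientation: [0.554, 0.832, 0.0, 0.0]
force: [0.4, -0.2, -2.0]
gripper_width: 0.352
```

```bash
python3 -c "
from h import *
to(496.2,-220.5,112.9,124); print(telemetry.get_state()['wrist_torque'])
for n in('scene','side'):
  im=snap(n,n+'7')
a=cv2.resize(load('scene7')['color'][200:290,300:400],None,fx=4,fy=4,interpolation=2)
b=cv2.resize(load('side7')['color'][90:180,260:360],None,fx=4,fy=4,interpolation=2)
cv2.imwrite('pics/c7.png',np.hstack([a,b]))
"
```

```text
t 7.15 tcp [ 495.6 -220.6  126.2] ang 112.69 shift [-0.1  0.6  2.2] yaw -0.2 w 0.352 f [ 0.4 -0.2 -2. ] tilt [ 0. -0. -1.]
[ 0.09234052 -0.01862095 -0.00556041]
```

View pics/c7.png

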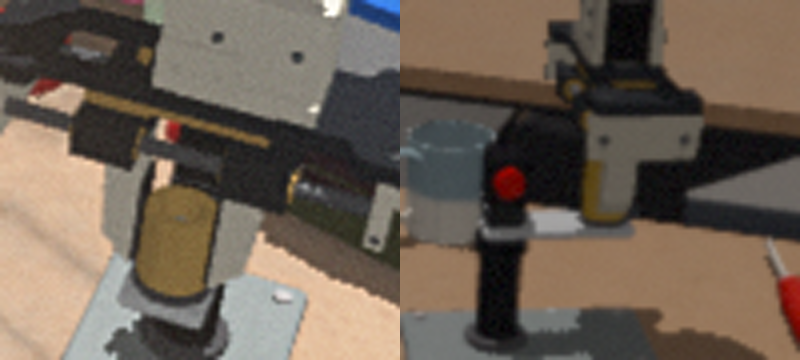

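>>> jog_arm:
  steps: [0.2, 0, 0, 1, 0, 0.2, 0, 0, 2, 0, 0.2, 0, 0, 2, 0, 0.2, 0, 0, 2, 0]

```text
time: 7.65
tcp_pos: [495.4, -220.5, 123.9]
orientation: [0.554, 0.832, 0.0, -0.0]
force: [0.7, 0.6, 0.1]
gripper_width: 0.353
```

>>> jog_arm:
  steps: [0.4, 0, 0, 0, 0, 0.5, 0, 0, 0, 0, 0.7, 0, 0, 0, 0, 0.8, 0, 0, 0, 0, 0.8, 0, 0, 0, 0]

```text
time: 8.15
tcp_pos: [495.5, -220.5, 124.0]
orientation: [0.554, 0.832, 0.0, 0.0]
force: [0.0, -0.6, 0.1]
gripper_width: 0.698
```

>>> jog_arm:
  steps: [0.8, 0, 0, 0, 0, 0.8, 0, 0, -20, 0, 0.8, 0, 0, -50, 0, 0.8, 0, 0, -80, 0, 0.8, 0, 0, -80, 0]

```text
time: 8.65
tcp_pos: [497.3, -221.6, 208.1]
orientation: [0.554, 0.832, 0.0, 0.004]
force: [0.2, -0.8, 0.4]
gripper_width: 0.802
```

```bash
python3 -c "
from h import *
to(565.3,-191.3,112.9,131.2)
out=[]
for n,(x0,y0) in(('scene',(315,215)),('side',(270,110))):
  im=snap(n,n+'8'); k=7
  c=cv2.resize(im['color'][y0:y0+70,x0:x0+57],None,fx=k,fy=k,interpolation=cv2.INTER_CUBIC); c=np.clip(c.astype(int)*1.4,0,255).astype('uint8')
  d=c.copy()
  for z in(115,155):
    for a in np.linspace(0,6.28,160):
      q=(proj(im,np.array([496.2+17*np.cos(a),-220.5+17*np.sin(a),z]))-[x0,y0]+.5)*k; cv2.circle(c,tuple(int(t) for t in q),1,(0,255,0),-1)
  out.append(c)
cv2.imwrite('pics/c8.png',np.hstack(out))
snap('wrist','wrist8')
"
```

```text
t 8.65 tcp [ 497.3 -221.6  208.1] ang 112.7 shift [ 2.2 74.1 77.3] yaw -0.2 w 0.802 f [ 0.2 -0.8  0.4] tilt [ 0.007 -0.004 -1.   ]
```

View pics/c8.png

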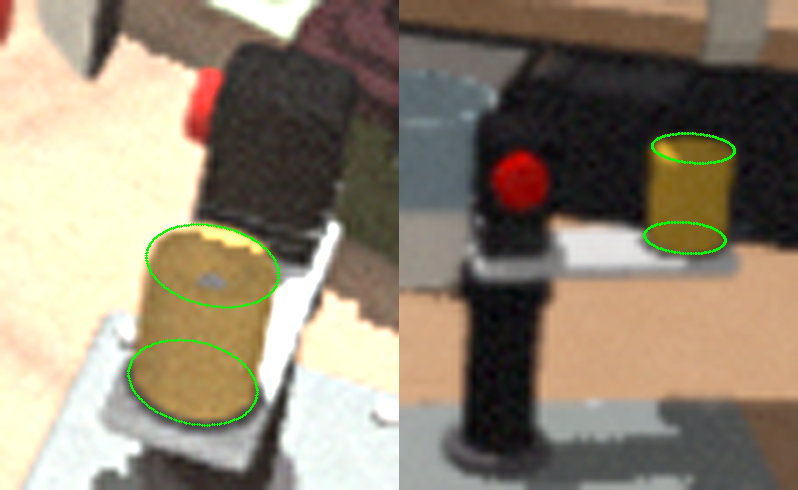

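View pics/wrist8.png

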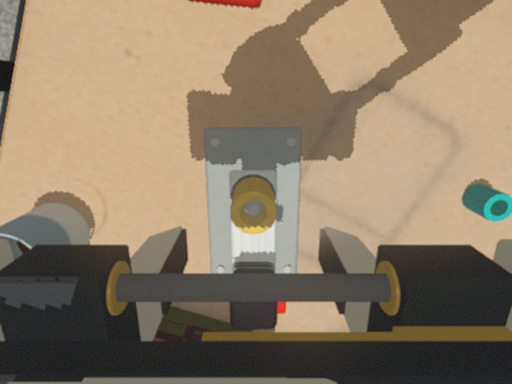

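```bash
python3 -c "
from h import *
S=load('scene0');D=load('side0')
def tri(a,b):
  P=[np.array([[i['fx'],0,i['cx']],[0,i['fy'],i['cy']],[0,0,1.]])@np.c_[i['R'],np.ravel(i['t'])] for i in(S,D)]
  X=cv2.triangulatePoints(P[0],P[1],np.array(a,float),np.array(b,float)); return (X[:3]/X[3]).ravel().round()
print('blue',tri((415,190),(202,127)),'green',tri((367,167),(178,143)),'darkbox near corner',tri((358,214),(247,142)))
to(565.3,-191.3,112.9,131.2)
"
```

```text
blue [ 827. -176.  142.] green [832. -33. 147.] darkbox near corner [ 664. -135.  127.]
t 8.8 tcp [ 495.  -220.3  203.3] ang 112.69 shift [-0.5 76.  72.1] yaw -0.2 w 0.802 f [-0.2  0.1 -0.8] tilt [-0.001  0.001 -1.   ]
```

>>> jog_arm:
  steps: [0.85, 0, 25, 0, 0, 0.85, 0, 55, 0, 0, 0.85, -0.5, 76, 0, 0, 0.85, -0.5, 76, 0, 0, 0.85, -0.5, 76, 0, 0]

```text
time: 9.3
tcp_pos: [564.9, -191.3, 202.3]
orientation: [0.554, 0.833, -0.0, -0.002]
force: [-1.0, -0.1, 0.4]
gripper_width: 0.854
```

>>> jog_arm:
  steps: [0.85, 0, 0, 0, 0, 0.85, 0, 0, 0, 0]

```text
time: 9.5
tcp_pos: [564.9, -192.1, 203.8]
orientation: [0.555, 0.832, -0.0, -0.0]
force: [-0.1, -0.4, -0.7]
gripper_width: 0.85
```

```bash
python3 -c "
from h import *
to(565.3,-191.3,112.9,131.2)
im=snap('wrist','wrist9')
cv2.imwrite('pics/w9c.png',cv2.resize(im['color'][90:270,180:340],None,fx=3.3,fy=3.3,interpolation=2))
cy,sy=np.cos(np.radians(22.9)),np.sin(np.radians(22.9))
for lx,ly,z in((-15,-18,169),(-15,18,169),(-15,25,150),(-75,0,155)):
  print((lx,ly,z),proj(im,(565.3+cy*lx-sy*ly,-191.3+sy*lx+cy*ly,z)).round(1), ((proj(im,(565.3+cy*lx-sy*ly,-191.3+sy*lx+cy*ly,z))-[180,90])*3.3).round())
"
```

```text
t 9.5 tcp [ 564.9 -192.1  203.8] ang 112.64 shift [ 0.5  0.7 72.6] yaw -0.3 w 0.85 f [-0.1 -0.4 -0.7] tilt [-0.001  0.    -1.   ]
(-15, -18, 169) [226.7 200.9] [154. 366.]
(-15, 18, 169) [282.3 200.7] [338. 365.]
(-15, 25, 150) [289.8 191.7] [362. 336.]
(-75, 0, 155) [254.1 104.1] [245.  46.]
```

View pics/w9c.png

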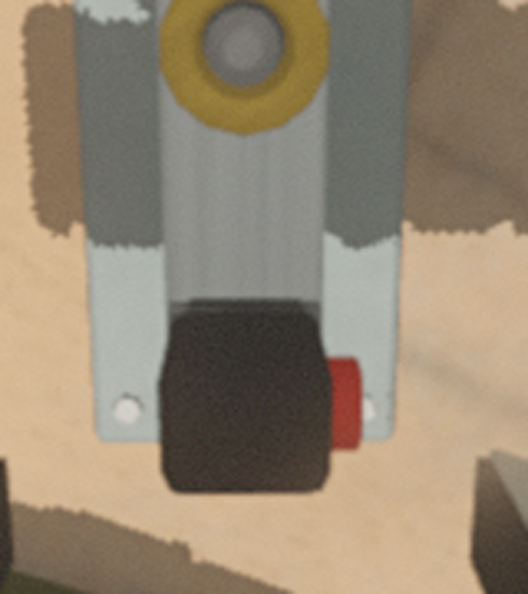

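>>> jog_arm:
  steps: [0.85, 1, 0.7, 20, 0, 0.85, 1, 0.7, 45, 0, 0.85, 1, 0.7, 65, 0, 0.85, 1, 0.7, 73, 0, 0.85, 1, 0.7, 73, 0]

```text
time: 10.05
tcp_pos: [565.2, -190.5, 130.2]
orientation: [0.554, 0.832, -0.0, -0.001]
force: [0.3, -0.1, -0.7]
gripper_width: 0.847
```

>>> jog_arm:
  steps: [0.85, 0, 0, 0, 0, 0.85, 0, 0, 0, 0]

```text
time: 10.25
tcp_pos: [566.6, -190.9, 132.3]
orientation: [0.554, 0.832, 0.0, 0.001]
force: [0.4, -0.1, -0.5]
gripper_width: 0.849
```

```bash
python3 -c "
from h import *
to(565.3,-191.3,112.9,131.2)
for n in('scene','side'): snap(n,n+'10')
a=cv2.resize(load('scene10')['color'][180:280,310:410],None,fx=4,fy=4,interpolation=2)
b=cv2.resize(load('side10')['color'][80:180,250:350],None,fx=4,fy=4,interpolation=2)
cv2.imwrite('pics/c10.png',np.hstack([a,b]))
"
```

```text
t 10.25 tcp [ 566.6 -190.9  132.3] ang 112.69 shift [ 0.1 -1.4  1.1] yaw -0.2 w 0.849 f [ 0.4 -0.1 -0.5] tilt [ 0.002 -0.001 -1.   ]
```

View pics/c10.png

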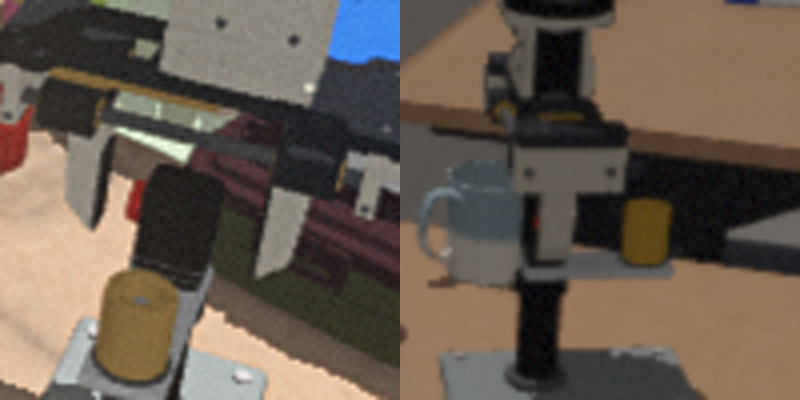

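>>> jog_arm:
  steps: [0.6, 0, -1, 1, 0, 0.4, 0, -1, 1, 0, 0.2, 0, -1, 1, 0, 0.2, 0, -1, 1, 0, 0.2, 0, -1, 1, 0]

```text
time: 10.85
tcp_pos: [564.8, -190.2, 130.0]
orientation: [0.554, 0.832, 0.0, -0.001]
force: [-0.9, 4.0, 2.3]
gripper_width: 0.461
```

>>> jog_arm:
  steps: [0.2, 0, 0, 0, 0, 0.2, 0, 0, 0, 0, 0.2, 0, 0, 0, 0, 0.2, 0, 0, 0, 0]

```text
time: 11.25
tcp_pos: [565.1, -190.8, 130.0]
orientation: [0.554, 0.832, 0.0, -0.0]
force: [-1.5, 1.9, 1.8]
gripper_width: 0.396
```

```bash
python3 -c "
from h import *
to(565.3,-191.3,112.9,131.2)
for n in('scene','side'): snap(n,n+'11')
a=cv2.resize(load('scene11')['color'][180:280,310:410],None,fx=4,fy=4,interpolation=2)
b=cv2.resize(load('side11')['color'][80:180,250:350],None,fx=4,fy=4,interpolation=2)
cv2.imwrite('pics/c11.png',np.hstack([a,b]))
"
```

```text
t 11.25 tcp [ 565.1 -190.8  130. ] ang 112.7 shift [-0.6  0.  -1.2] yaw -0.2 w 0.396 f [-1.5  1.9  1.8] tilt [ 0.  0. -1.]
```

View pics/c11.png

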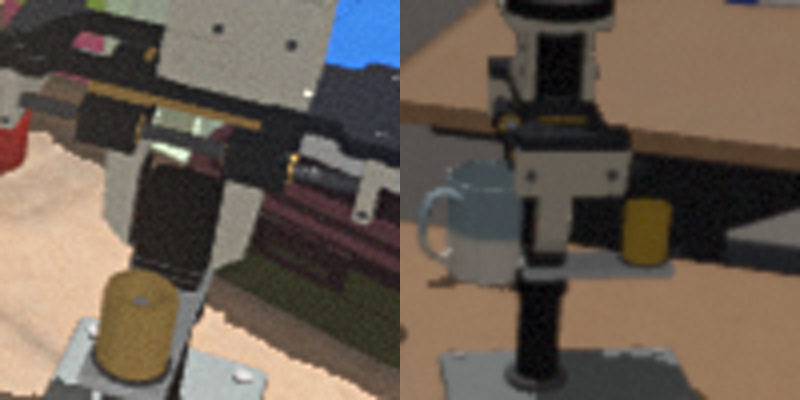

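>>> jog_arm:
  steps: [0.2, 0, 0, -4, 0, 0.2, 0, 0, -9, 0, 0.2, 0, 0, -15, 0, 0.2, 0, 0, -21, 0, 0.2, 0, 0, -25, 0]

```text
time: 11.85
tcp_pos: [565.0, -190.8, 155.6]
orientation: [0.554, 0.832, 0.0, -0.0]
force: [0.1, 0.5, -4.5]
gripper_width: 0.396
```

>>> jog_arm:
  steps: [0.2, 0, 0, -5, 0, 0.2, 0, 0, -10, 0, 0.2, 0, 0, -15, 0, 0.2, 0, 0, -20, 0, 0.2, 0, 0, -24, 0]

```text
time: 12.35
tcp_pos: [564.8, -190.7, 178.6]
orientation: [0.554, 0.832, -0.0, -0.0]
force: [1.7, -0.1, -12.3]
gripper_width: 0.403
```

>>> jog_arm:
  steps: [0.2, 0, 0, -5, 0, 0.2, 0, 0, -10, 0, 0.2, 0, 0, -15, 0, 0.2, 0, 0, -20, 0, 0.2, 0, 0, -24, 0]

```text
time: 12.85
tcp_pos: [564.9, -190.7, 203.3]
orientation: [0.554, 0.832, 0.0, -0.0]
force: [0.5, 1.2, -11.1]
gripper_width: 0.4
```

```bash
python3 -c "
from h import *
to(565.3,-191.3,112.9,220)
for n in('scene','side'): snap(n,n+'12')
a=cv2.resize(load('scene12')['color'][140:280,300:400],None,fx=4,fy=4,interpolation=2)
b=cv2.resize(load('side12')['color'][50:190,250:350],None,fx=4,fy=4,interpolation=2)
cv2.imwrite('pics/c12.png',np.hstack([a,b]))
"
```

```text
t 12.85 tcp [ 564.9 -190.7  203.3] ang 112.69 shift [ -0.7   0.1 -16.7] yaw -0.2 w 0.4 f [  0.5   1.2 -11.1] tilt [-0.  0. -1.]
```

View pics/c12.png

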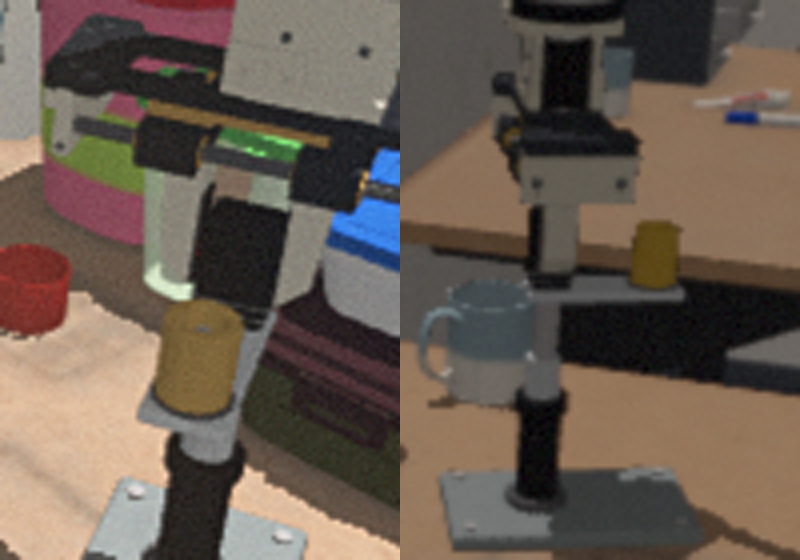

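>>> jog_arm:
  steps: [0.2, 0, 0, -4, 0, 0.2, 0, 0, -8, 0, 0.2, 0, 0, -12, 0, 0.2, 0, 0, -14, 0, 0.2, 0, 0, -14, 0]

```text
time: 13.45
tcp_pos: [565.0, -190.8, 217.5]
orientation: [0.554, 0.832, 0.0, 0.0]
force: [0.4, 2.5, -6.4]
gripper_width: 0.398
```

>>> jog_arm:
  steps: [0.2, 0, 0, -1, 0, 0.2, 0, 0, -2, 0, 0.2, 0, 0, -3, 0, 0.2, 0, 0, -3, 0]

```text
time: 13.85
tcp_pos: [565.0, -190.8, 220.0]
orientation: [0.554, 0.832, 0.0, -0.0]
force: [1.0, 0.7, -11.0]
gripper_width: 0.398
```

>>> jog_arm:
  steps: [0.2, 0, 0, -1, 0, 0.2, 0, 0, -1.5, 0, 0.2, 0, 0, -1.5, 0]

```text
time: 14.15
tcp_pos: [564.8, -190.7, 220.2]
orientation: [0.554, 0.832, -0.0, -0.001]
force: [2.6, 0.6, -21.5]
gripper_width: 0.4
```

>>> jog_arm:
  steps: [0.2, 0, 0, 0, 0, 0.2, 0, 0, 0, 0, 0.2, 0, 0, 0, 0]

```text
time: 14.45
tcp_pos: [564.7, -190.7, 220.3]
orientation: [0.554, 0.832, -0.0, -0.001]
force: [3.6, 1.1, -26.2]
gripper_width: 0.396
```

```bash
python3 -c "
from h import *
to(565.3,-191.3,112.9,220)
out=[]
for n,(x0,y0) in(('scene',(305,170)),('side',(255,90))):
  im=snap(n,n+'13'); k=5
  c=cv2.resize(im['color'][y0:y0+110,x0:x0+78],None,fx=k,fy=k,interpolation=cv2.INTER_CUBIC)
  for z in(205,245):
    for a in np.linspace(0,6.28,160):
      q=(proj(im,np.array([496.2+17*np.cos(a),-220.5+17*np.sin(a),z]))-[x0,y0]+.5)*k; cv2.circle(c,tuple(int(t) for t in q),1,(0,255,0),-1)
  out.append(c)
cv2.imwrite('pics/c13.png',np.hstack(out))
"
```

```text
t 14.45 tcp [ 564.7 -190.7  220.3] ang 112.69 shift [-0.8  0.3  0.3] yaw -0.2 w 0.396 f [  3.6   1.1 -26.2] tilt [-0.002  0.001 -1.   ]
```

View pics/c13.png

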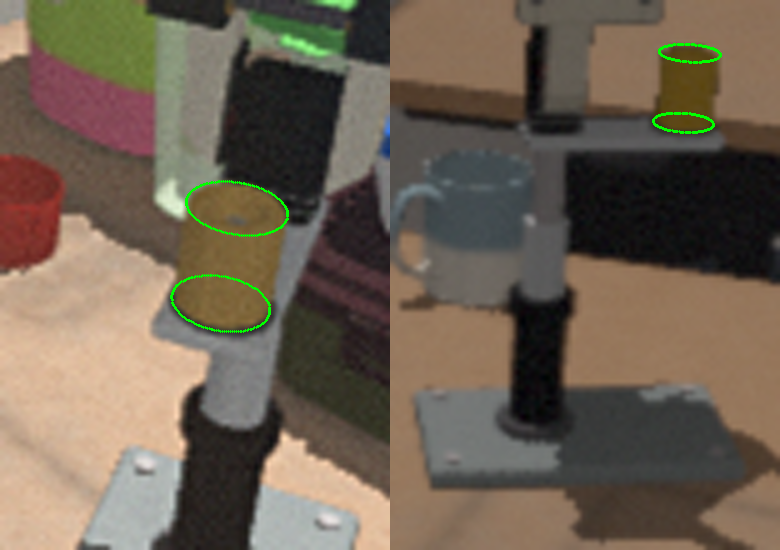

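View pics/side13.png

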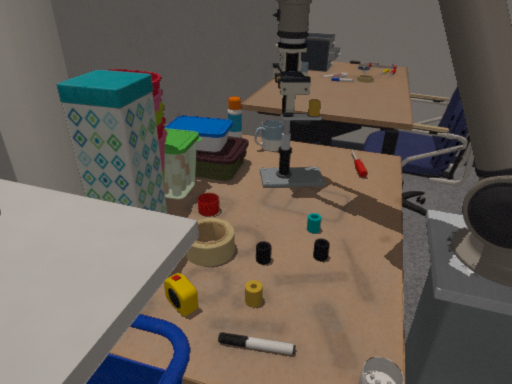

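>>> jog_arm:
  steps: [0.2, 0, 0, 0.6, 0, 0.2, 0, 0, 0.6, 0, 0.2, 0, 0, 0.6, 0, 0.2, 0, 0, 0.6, 0, 0.2, 0, 0, 0.6, 0]

```text
time: 15.05
tcp_pos: [564.8, -190.7, 220.3]
orientation: [0.554, 0.832, -0.0, -0.001]
force: [2.6, -0.0, -25.5]
gripper_width: 0.403
```

>>> jog_arm:
  steps: [0.2, 0, 0, 0, 0, 0.2, 0, 0, 0, 0, 0.2, 0, 0, 0, 0, 0.2, 0, 0, 0, 0, 0.2, 0, 0, 0, 0]

```text
time: 15.55
tcp_pos: [564.8, -190.7, 220.3]
orientation: [0.554, 0.832, -0.0, -0.001]
force: [2.7, 0.2, -25.8]
gripper_width: 0.397
```

Steady against the end stop: TCP z is constant at 220.3, the upward pull is about 25 N, and the width still reads squeezed. I'll hand it in.

```bash
python3 -c "
from h import *
workorder.finish_job(); to(565.3,-191.3,112.9,220)"
```

```text
the job is handed in; nothing more can be done
the job is handed in; nothing more can be done
```

I slid the wide-bore bushing (bore about 0.55 of its outside diameter) fully down onto the pin and let go of it. I then squeezed the red button, pulled the column up through the first stop to the second, and handed the job in at about 15.6 s still holding it there. `finish_job` gives no verdict.

**Last checks:**
- **Column:** the head is about 90 mm up (TCP z went from 130.0 to 220.3 mm). The end stop was felt and the upward pull held steady at about 25 N, with no sign of slipping.
- **Button:** the gripper opening read about 36.5 mm. The gripper reads slightly narrow, so this fits the 37 mm expected with the button squeezed in.
- **Bushing:** the camera overlay shows it seated flush and upright on the raised pin, clear of the gripper.
- **Other objects:** the narrow bushing still stands on the desk, and the tape roll, tape measure and red tin look unmoved.

**Disagreement:** while I held the bushing above the pin, the wrist and scene overlays put it about 1–1.5 mm off along the tool's y axis, and the side view did not. It went on with no noticeable sideways force.

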